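# Open the latched serving chest and hang up the hook basket

### The job

The white serving chest is latched: find the recess hidden somewhere along the grey sloping ledge under the front of its wooden lid (feel along it with closed fingers, leaning the tool in under the lid) and press the orange catch inside, so that the lid springs open. Then lift the green basket out of the chest and hang it by its hook over the steel rail, between the posts, hanging upright and let go. Leave the lid standing open, and leave the jar, bowl, canister and mug where they are.

Things in the scene. Friction and masses are not known exactly. Their poses are not given: they have to be found in the camera images.
- chest: White fixed chest, origin under its middle on the table; x from its front (ledge side) to its back, y along it, z up. 280 mm long (y), walls up to 146 mm. Cavity x -49 to +55, y -130 to +130 mm, floor 6 mm above the table.
- ledge_mid (a point): Middle of the grey ledge on the chest's front, on its surface; axes as the chest. Ledge 280 mm long (y), 40 mm wide, rising 40 degrees towards +x: outward normal -0.643 x +0.766 z. Lean the closed fingers 30 to 45 degrees (pointing down and to +x), aimed 5 mm down the slope from the middle line, to pass under the lid. The middle 140 mm lie 0.5 mm lower than the ends.
- catch (a joint): Orange spring catch, floor of a recess 52 mm long (y), cut 10 mm deep across the whole ledge, its centre untold between y -35 and +35 mm of ledge_mid: feel for it. 0 = out, 0.008 m = pressed in square to the ledge; 2 N to start, 5 N at the end. From about 5 mm it frees the lid: keep it in about half a second until the lid rises; then it springs back.
- lid (a joint): Angle (rad) of the wooden lid, 150 x 284 x 8 mm, hinged along the chest's far top rim. 0 = shut, latched; freed, a soft spring swings it up and back to 1.75, just past upright, in 1 to 2 s, where it stays. It pushes only gently on a gripper in its way. Shut, it overhangs the ledge: underside 34 mm above ledge_mid, front edge 8 mm to its -x, so an upright finger cannot get in.
- basket_mid (a point): Centre, half-way up (66 mm), of the green hook basket standing upright in the chest; z up. Tub 60 (x) x 80 (y) x 44 mm high. Above it a hook in its x-z plane, 14 mm thick (y): stem at -x, crown over the middle, short tip at +x; 28 mm between stem and tip, corners bevelled. The rail, along y, goes in from +x through the 38 mm gap between tub rim (22 mm below this point) and tip, then up under the crown. 0.11 to 0.22 kg.
- basket_crown (a point): Middle of the top of the hook's crown, 66 mm above basket_mid; axes as the basket. Crown 44 (x) x 14 (y) x 34 mm high; tip and stem go down from its ends, the tip to 50 mm below this point. Grip the crown from above, fingers closing along y, fingertips at most 30 mm below this point, or they strike the rail.
- rail_mid (a point): Middle of the fixed level steel rail, on its axis, 194 mm above the table. Bar 12 mm thick along its y, between 14 mm posts at y +-95 mm that end at 200 mm; 90 x 220 mm wooden foot. With the basket hung, basket_mid is 26 mm below this point. The hook may face either way.
- jar_mid (a point): Centre of an amber jar, 52 mm across, 85 mm high, standing in the chest beside the basket. Leave alone.
- bowl_mid (a point): Centre (25 mm up) of a white bowl, 130 mm across, 50 mm high, in front of the rail. Leave alone.
- canister_mid (a point): Centre of a red canister, 72 mm across, 160 mm high, behind the rail. Leave alone.
- mug_mid (a point): Centre of a blue mug, 80 mm across, 95 mm high, in front of the chest. Leave alone.
Things that resemble listed ones, but are neither listed nor needed, are in the scene too. There is more than one size of the part that bears rail_mid; the job needs the largest.

How it is judged:
On the way, in this order (a step that is already met when the one before it is completed fails the run):
1. the catch in the hidden recess is pressed in (5 mm or more) (value of joint catch above 0.005 m), for 0.05 s.
2. the lid has sprung open (value of joint lid above 1.3 rad), for 0.1 s.
At the end, for the whole second after the job is handed in: The basket hangs by its hook over the rail between the posts: its centre is 26 mm (within 10) below the rail's axis, within 35 mm of it sideways and 85 mm of its middle lengthways; it hangs within 20 degrees of upright, near rest (under 120 mm/s) and let go; the lid stands open (over 1.3 rad) (x of basket_mid in the frame of rail_mid between -0.035 and 0.035 m and y of basket_mid in the frame of rail_mid between -0.085 and 0.085 m and z of basket_mid in the frame of rail_mid between -0.036 and -0.016 m and angle between basket_mid's own z axis and vertical below 0.35 rad and linear speed of basket below 0.12 m/s and value of joint lid above 1.3 rad); the robot touches nothing.
It fails at once if the jar is moved more than 40 mm or tipped over (distance of jar_mid from where it was at the start of the episode above 0.04 m or angle between jar_mid's own z axis and vertical above 0.6 rad).
It fails at once if the bowl is moved more than 40 mm or tipped over (distance of bowl_mid from where it was at the start of the episode above 0.04 m or angle between bowl_mid's own z axis and vertical above 0.6 rad).
It fails at once if the canister is moved more than 40 mm or tipped over (distance of canister_mid from where it was at the start of the episode above 0.04 m or angle between canister_mid's own z axis and vertical above 0.6 rad).
It fails at once if the mug is moved more than 40 mm or tipped over (distance of mug_mid from where it was at the start of the episode above 0.04 m or angle between mug_mid's own z axis and vertical above 0.6 rad).
It also fails if it takes over 64 s, if anything falls off the work surface, if the arm or the gripper's body presses on something with over 40 N, if the wrist force passes 120 N, or if a joint passes its speed limit or range.

### The arm

A 7-joint arm with a two-finger parallel gripper is mounted at the origin on the work surface. World frame = base frame: x ahead of the robot, y to its left, z up, the work surface at z = 0. Lengths are in m, angles in rad, forces in N, time in s.
With the tool pointing down it reaches from about 0.4 to 0.875 m from the base axis. Payload 6.5 kg.
Tool frame: the origin (TCP) lies midway between the tips of the shut fingers; the grasp point (between the pads) lies 19 mm behind it (env.hold_point_z is the z of the grasp point in the tool frame, in m); z points along the fingers, y is the line along which they close (so a half turn about z gives the same grasp; the last joint's range is limited). The gripper opens to 85 mm and grips with 20 to 120 N. Pads are 22 mm wide; open, the fingers measure 114 mm over their backs; the gripper's body (76 mm by 85 mm) begins 54 mm behind the grasp point. The pads swing forward as they close: fully open they stand 13 mm farther back than shut.
Start: joints at [1.169, 0.536, -0.004, 1.538, 0.003, 1.067, -0.071], TCP at [0.214, -0.614, 0.231] pointing down, gripper open.
Joint ranges: [-2.7, 2.7], [-0.37, 2.16], [-1.27, 1.26], [0.24, 2.4], [-1.31, 4.45], [0.19, 1.91], [-2.76, 2.76]. Speed limits (rad/s): [2.39, 2.39, 3.14, 3.14, 3.14, 3.14, 3.14].

### API

Orientations are given as a rotation vector (axis times angle).
In Python, from cell import env gives the robot as it stands. The module is installed in compiled form; this text tells all that it offers.
- The arm moves only by the shell command python3 -m handwheel 'ROWS' [FORCE]. ROWS is JSON, a list of rows, each a list of 3 entries, a list of its own where there are three numbers: the shift along the tool's x, y, z in units of 0.04 m (1.0 is 0.04 m), then the turn, a rotation vector about the tool's x, y, z in units of pi rad (1.0 is pi rad), then the closure, from 0 (fully open) to 1 (shut). In form: [[[x, y, z], [rx, ry, rz], claw], ...]. A call has 1 to 10 rows; each row shifts and turns the commanded pose from where the row before left it, along the tool's axes as they then stand; what a row does not reach is not made up. A row lasts 1/8 s, in which the tool goes at most 62.5 mm and 10.7 degrees, less where a joint would pass 70% of its speed; a pose out of reach is approached as far as the arm can. A call with a number of a shift or a turn outside -1 to 1 is refused whole. A call with a gripper value outside its range is refused whole. The fingers move at their own pace and stop on an object; FORCE is the grip in N (left out, the last holds). Time passes only in rows, so rows that do not move let the fingers close. It gives the time, the measured TCP pose, the force, the opening and the grip force at its end, in the units of the state.
- env.get_state(): the state, without advancing time (a new reading comes with each control period).
- env.capture(name): name is "scene" or "top" or "wrist"; returns a dict with "pixels" (384x512x3 uint8, red, green, blue), "range_z" (384x512 float32, m along the optical axis (not along the pixel's ray), 0 where there is no reading), "fx", "fy", "cx", "cy" (pixels), "distortion" ([k1, k2, p1, p2, k3] as OpenCV has them; the pictures are not rectified), "R" (3x3) and "t" (3): a world point X has camera coordinates R X + t; the wrist camera has in their place "hand_eye" (4x4, takes a point from camera to tool coordinates, whose origin is the TCP and whose axes are the flange's). Camera axes: x right, y down, z forward; pixel columns grow to the right and rows downward; lengths in m; the calibration is good to about 2 mm. A picture is of the moment at which its call begins: read the wrist's pose just before it.
- env.hand_in(): hands the job in; it is judged then, once.
Trained networks look in a picture, given as the dict that the camera call returned (one of the last four; its "shot" number tells which), for a name from the list of things; names that differ only in an ending like _2 or _b are one class to them, and where a whole thing is asked for, a point or a joint stands for the part that bears it (a point fixed in the world has none). Each returns a list of dicts, best first, with "confidence" (0 to 1); they miss things now and then, are a little off and sometimes report something else, mostly with a low value. They report only what shows in the picture. A call takes as long as a camera call. They do not tell look-alikes from the thing itself.
- env.look_for(picture, name): "point" ([column, row] in pixels, amid what is visible of it).
- env.silhouettes(picture, name): "region" (384x512 bool, what is visible of it) and "point" ([column, row] in pixels, amid what is visible of it).
- env.tip_of(picture, name): "point" ([column, row] in pixels: a listed point, or the origin of a listed thing).
The state is a dict: "time": time; "joint_pos": joint angles; "joint_velocities": joint speeds; "tau": joint torques, N m; "ee_pos": TCP position; "ee_rot": TCP orientation; "force": force on the tool from outside, world axes, zero at the start; "wrist_torque": the same for the moment, N m; "grip_width": finger opening in m; "finger_force": force on a finger pad.
Only numpy, scipy, OpenCV 4.12 (cv2) and the standard library are available. Lean on these libraries where they do the work, as an engineer would, in place of code of your own. Each camera call takes 0.05 s, during which the arm holds its last target. There are 200 camera calls.

## Working session

There is one attempt and no reset: what is moved stays moved. The work goes in short steps, Python scripts to look and compute and a shell command to move; the robot and the scene stay as the last step left them, time stands still between calls to the robot, and variables do not carry over. Pictures are saved under pics/ and viewed, at most 10 in all, crops included, and the job is handed in when it is done.

```bash
mkdir -p pics; cat > h.py <<'E'
import numpy as np, cv2
from cell import env
from scipy.spatial.transform import Rotation as Rn
def K(p): return np.array([[p['fx'],0,p['cx']],[0,p['fy'],p['cy']],[0,0,1.]])
def ext(p,st=None):
    if 'R' in p: return np.array(p['R']),np.array(p['t'])
    H=np.array(p['hand_eye']); T=np.eye(4); T[:3,:3]=Rn.from_rotvec(st['ee_rot']).as_matrix(); T[:3,3]=st['ee_pos']
    M=np.linalg.inv(T@H); return M[:3,:3],M[:3,3]
def world(p,uv,st=None,z=None):
    uv=np.asarray(uv,float).reshape(-1,2)
    n=cv2.undistortPoints(uv.reshape(-1,1,2),K(p),np.array(p['distortion'])).reshape(-1,2)
    R,t=ext(p,st)
    ray=np.c_[n,np.ones(len(n))]
    if z is None:
        d=p['range_z'][uv[:,1].round().astype(int).clip(0,383),uv[:,0].round().astype(int).clip(0,511)]
        return (ray*d[:,None]-t)@R
    c=-R.T@t; w=ray@R; return c+w*((z-c[2])/w[:,2])[:,None]
def cloud(p,st=None):
    v,u=np.mgrid[0:384,0:512]; return world(p,np.c_[u.ravel(),v.ravel()],st).reshape(384,512,3)
def save(p,name,box=None,s=1):
    im=p['pixels'][...,::-1]
    if box: im=im[box[1]:box[3],box[0]:box[2]]
    cv2.imwrite('pics/'+name,cv2.resize(im,None,fx=s,fy=s,interpolation=cv2.INTER_CUBIC))
E
python3 - <<'E'
from h import *
st=env.get_state(); print(st['ee_pos'],st['ee_rot'],st['time'])
ps={}
for c in('scene','top'):
    p=env.capture(c); ps[c]=p
    for n in['chest','ledge_mid','rail_mid','lid','jar_mid','bowl_mid','canister_mid','mug_mid','basket_crown']:
        for r in env.tip_of(p,n)[:4]:
            print(c,n,np.round(r['point']),round(r['confidence'],2),world(p,r['point']).round(3))
im=np.hstack([cv2.resize(ps[c]['pixels'],(400,300)) for c in ps])
im=np.vstack([cv2.resize(ps[c]['pixels'][:,:,::-1],(400,300)) for c in ps])
cv2.imwrite('pics/a.png',im); save(ps['top'],'b.png',s=1.5);save(ps['scene'],'c.png',s=1.5)
E
```

```text
[ 0.2139409  -0.61310328  0.230383  ] [-3.09569789e+00 -5.24766144e-01  6.73077931e-04] 0.0
scene chest [167. 232.] 0.97 [[ 0.667 -0.172  0.058]]
scene rail_mid [415. 274.] 0.89 [[0.713 0.448 0.137]]
scene rail_mid [311. 212.] 0.6 [[0.648 0.209 0.198]]Traceback (most recent call last):
  File "<stdin>", line 7, in <module>
ValueError: it knows: basket_crown, basket_mid, bowl_mid, canister_mid, chest, jar_mid, ledge_mid, mug_mid, rail_mid
```

```bash
python3 - <<'E'
from h import *
ps={}
for c in('scene','top'):
    p=env.capture(c); ps[c]=p
    for n in['chest','ledge_mid','rail_mid','jar_mid','bowl_mid','canister_mid','mug_mid']:
        for r in env.tip_of(p,n)[:4]:
            print(c,n,np.round(r['point']),round(r['confidence'],2),world(p,r['point']).round(3))
save(ps['top'],'b.png',s=1.5);save(ps['scene'],'c.png',s=1.5)
E
```

```text
scene chest [167. 233.] 0.65 [[ 0.663 -0.174  0.053]]
scene ledge_mid [176. 183.] 0.88 [[ 0.571 -0.181  0.153]]
scene rail_mid [416. 273.] 0.9 [[0.559 0.471 0.   ]]
scene rail_mid [310. 208.] 0.7 [[0.421 0.163 0.041]]
scene rail_mid [404. 216.] 0.62 [[0.516 0.416 0.137]]
scene bowl_mid [313. 222.] 0.67 [[0.447 0.179 0.012]]
scene canister_mid [294. 278.] 0.97 [[0.783 0.208 0.116]]
scene mug_mid [184. 180.] 0.63 [[ 0.554 -0.165  0.155]]
scene mug_mid [314. 223.] 0.58 [[0.448 0.183 0.01 ]]
top ledge_mid [381. 212.] 0.79 [[ 0.514 -0.225  0.092]]
top rail_mid [127. 213.] 0.69 [[0.508 0.405 0.135]]
top rail_mid [203. 152.] 0.59 [[0.643 0.212 0.2  ]]
top rail_mid [114. 130.] 0.59 [[0.719 0.448 0.134]]
top bowl_mid [221. 225.] 0.74 [[0.485 0.19  0.009]]
top canister_mid [213. 126.] 0.58 [[0.718 0.194 0.16 ]]
top mug_mid [391. 260.] 0.61 [[ 0.388 -0.272  0.01 ]]
```

View pics/b.png

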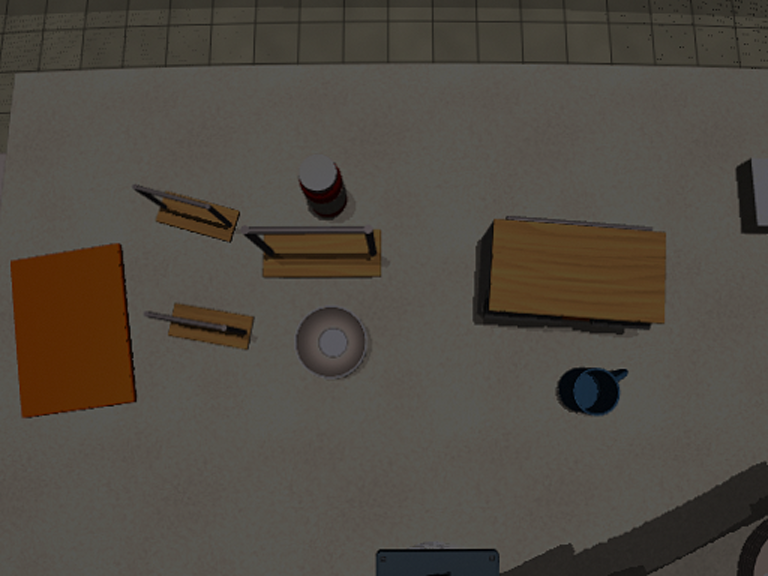

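View pics/c.png

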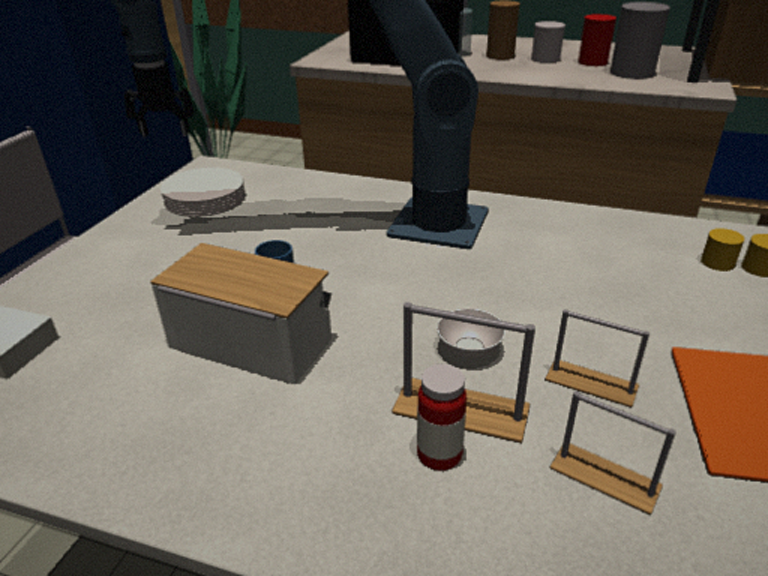

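The scene picture shows the chest at (160,205 native), the mug behind it and the canister before the rail. There are three rail racks: the large one at top-view (203,152) and small ones at (127,213) and (114,130). I choose the large one (≈220 mm foot, z≈0.2). Next I fit the chest lid and the rail.

```bash
python3 - <<'E'
from h import *
for c in('top','scene'):
    p=env.capture(c); X=cloud(p); ok=p['range_z']>0
    m=ok&(X[...,2]>.146)&(X[...,2]<.163)&(X[...,0]>.45)&(X[...,0]<.8)&(X[...,1]<0)&(X[...,1]>-.45)
    n,l,s,_=cv2.connectedComponentsWithStats(m.astype(np.uint8)); m=l==1+s[1:,4].argmax()
    r=cv2.minAreaRect(X[m][:,:2].astype(np.float32)*1000); print(c,'lid',r,X[m][:,2].mean(), cv2.boxPoints(r).round().tolist())
    m=ok&(X[...,2]>.185)&(X[...,2]<.208)&(X[...,0]>.5)&(X[...,0]<.75)&(X[...,1]>.05)&(X[...,1]<.36)
    n,l,s,_=cv2.connectedComponentsWithStats(m.astype(np.uint8)); m=l==1+s[1:,4].argmax()
    r=cv2.minAreaRect(X[m][:,:2].astype(np.float32)*1000); print(c,'rail',r,X[m][:,2].max(),m.sum(),cv2.boxPoints(r).round().tolist())
    for nme,z in (('mug_mid',.0475),('bowl_mid',.025),('canister_mid',.08)):
        for r in env.tip_of(p,nme)[:2]: print(nme,round(r['confidence'],2),world(p,r['point'],z=z).round(3))
    if c=='top':
        # mug cloud, canister top
        for nm,(x0,x1,y0,y1,z0,z1) in dict(mug=(.3,.5,-.4,-.15,.08,.105),can=(.66,.85,.1,.3,.15,.17),bowl=(.35,.55,.1,.3,.042,.06)).items():
            m=ok&(X[...,0]>x0)&(X[...,0]<x1)&(X[...,1]>y0)&(X[...,1]<y1)&(X[...,2]>z0)&(X[...,2]<z1)
            if m.sum(): q=X[m]; print(nm,q.min(0).round(3),q.max(0).round(3))
    # ledge side view
    if c=='top':
        m=ok&(X[...,2]>.09)&(X[...,2]<.14)&(X[...,0]>.47)&(X[...,0]<.75)&(X[...,1]<0)&(X[...,1]>-.4)
        print(m.sum(), X[m][::max(1,m.sum()//12)].round(3))
E
```

```text
top lid ((588.1826782226562, -221.5998992919922), (284.5419616699219, 159.25711059570312), 85.61949157714844) 0.15367607605723999 [[498.0, -357.0], [657.0, -370.0], [678.0, -86.0], [520.0, -74.0]]
top rail ((641.8287353515625, 210.38133239746094), (200.85302734375, 14.22487735748291), 89.76644134521484) 0.20332657654204445 453 [[634.0, 110.0], [649.0, 110.0], [649.0, 311.0], [635.0, 311.0]]
mug_mid 0.94 [[ 0.392 -0.262  0.048]]
mug_mid 0.46 [[0.756 0.205 0.048]]
bowl_mid 0.89 [[0.482 0.181 0.025]]
canister_mid 0.58 [[0.745 0.207 0.08 ]]
mug [ 0.35  -0.356  0.08 ] [ 0.499 -0.222  0.105]
can [0.715 0.17  0.15 ] [0.777 0.229 0.165]
bowl [0.413 0.124 0.042] [0.539 0.251 0.055]
620 [[ 0.669 -0.088  0.13 ]
 [ 0.622 -0.084  0.099]
 [ 0.57  -0.08   0.103]
 [ 0.522 -0.078  0.107]
 [ 0.517 -0.103  0.104]
 [ 0.514 -0.133  0.106]
 [ 0.512 -0.134  0.102]
 [ 0.51  -0.114  0.1  ]
 [ 0.509 -0.264  0.106]
 [ 0.506 -0.289  0.102]
 [ 0.503 -0.316  0.104]
 [ 0.501 -0.342  0.104]
 [ 0.496 -0.352  0.104]]
scene lid ((590.9234619140625, -223.00942993164062), (289.533203125, 162.37344360351562), 85.66019439697266) 0.1529168792844907 [[499.0, -361.0], [661.0, -374.0], [683.0, -85.0], [521.0, -73.0]]
scene rail ((645.010986328125, 208.77297973632812), (203.24948120117188, 15.678664207458496), 89.5961685180664) 0.2012977590231389 502 [[636.0, 107.0], [652.0, 107.0], [654.0, 310.0], [638.0, 310.0]]
mug_mid 0.85 [[ 0.389 -0.265  0.048]]
bowl_mid 0.84 [[0.465 0.177 0.025]]
canister_mid 0.84 [[0.748 0.2   0.08 ]]
canister_mid 0.16 [[0.545 0.2   0.08 ]]
```

```bash
cat >> h.py <<'E'
YAW=np.deg2rad(-4.3); LM=np.array([.517,-.2165,.112]); RC=Rn.from_euler('z',YAW).as_matrix()
def lean(deg=40):
    a=np.deg2rad(deg); s,c=np.sin(a),np.cos(a)
    return RC@np.array([[c,0,s],[0,-1,0],[s,0,-c]])
def ledge(y,off,deg=40,down=.005):  # off: stand-off along outward normal
    sl=np.array([.766,0,.643]);n=np.array([-.643,0,.766])
    return LM+RC@(np.array([0,y,0])-down*sl+off*n)
def plan(pos,R):
    st=env.get_state(); R0=Rn.from_rotvec(st['ee_rot']).as_matrix(); d=np.array(pos)-st['ee_pos']
    print('at',np.round(st['ee_pos'],4),'t',st['time'],'F',np.round(st['force'],1),'w',round(st['grip_width'],4))
    print('to',np.round(pos,4),'dw mm',(d*1000).round(1))
    print('shift(now axes)',(R0.T@d/.04).round(2),'shift(target axes)',(R.T@d/.04).round(2),'turn',(Rn.from_matrix(R0.T@R).as_rotvec()/np.pi).round(4))
E
python3 -c "
from h import *
plan(ledge(0,.08),lean())"
```

```text
at [ 0.2141 -0.6137  0.2313] t 1.4 F [-0.1 -0.2  0.8] w 0.0855
to [ 0.4619 -0.2124  0.1701] dw mm [247.7 401.3 -61.2]
shift(now axes) [ 9.15 -7.43  1.53] shift(target axes) [  3.17 -10.47   4.66] turn [-0.0456  0.2191  0.1254]
```

```bash
python3 -m handwheel '[[[0.5,-0.4,-0.6],[0,0,0],1],[[0.9,-0.7,-0.6],[0,0,0],1],[[0.9,-0.74,0],[0,0,0],1],[[0.9,-0.74,0],[0,0,0],1],[[0.9,-0.74,0],[0,0,0],1],[[0.9,-0.74,0],[0,0,0],1],[[0.9,-0.74,0],[0,0,0],1],[[0.9,-0.74,0],[0,0,0],1],[[0.9,-0.74,0],[0,0,0],1],[[0.9,-0.74,0],[0,0,0],1]]' 40
python3 -m handwheel '[[[0.3,-0.2,0],[-0.0076,0.0365,0.021],1],[[0,0,0],[-0.0076,0.0365,0.021],1],[[0,0,0],[-0.0076,0.0365,0.021],1],[[0,0,0],[-0.0076,0.0365,0.021],1],[[0,0,0],[-0.0076,0.0365,0.021],1],[[0,0,0],[-0.0076,0.0365,0.021],1],[[0,0,0],[0,0,0],1]]'
python3 -c "
from h import *
plan(ledge(0,.08),lean());print(env.get_state()['joint_pos'])"
```

```text
time: 2.65
ee_pos: [0.4471, -0.2339, 0.2795]
ee_rot: [3.097, 0.525, 0.001]
force: [0.4, 0.3, -1.1]
grip_width: -0.0
finger_force: 0.0
time: 3.52
ee_pos: [0.456, -0.2201, 0.2791]
ee_rot: [2.959, -0.066, 1.009]
force: [-0.3, 0.1, 0.4]
grip_width: 0.0
finger_force: 0.0
at [ 0.456  -0.2201  0.2791] t 3.525 F [-0.3  0.1  0.4] w 0.0
to [ 0.4619 -0.2124  0.1701] dw mm [   5.9    7.8 -109. ]
shift(now axes) [-1.56 -0.2   2.24] shift(target axes) [-1.65 -0.2   2.17] turn [-0.0061  0.013   0.0074]
[ 0.81916044  0.01748441 -0.25785989  2.31540651 -0.96304175  0.37186463
 -0.21630959]
```

```bash
python3 -m handwheel '[[[-0.55,-0.07,0.72],[-0.006,0.013,0.0074],1],[[-0.55,-0.07,0.72],[0,0,0],1],[[-0.55,-0.07,0.72],[0,0,0],1],[[0,0,0],[0,0,0],1]]'
python3 - <<'E'
from h import *
plan(ledge(0,.08),lean());st=env.get_state();print(st['joint_pos'])
p=env.capture('wrist'); save(p,'d.png',s=1.5)
E
```

```text
time: 4.03
ee_pos: [0.4594, -0.2228, 0.2092]
ee_rot: [2.976, -0.062, 0.996]
force: [-0.0, 0.0, 0.8]
grip_width: -0.0001
finger_force: 0.0
at [ 0.4594 -0.2228  0.2092] t 4.025 F [-0.   0.   0.8] w -0.0001
to [ 0.4619 -0.2124  0.1701] dw mm [  2.5  10.4 -39.2]
shift(now axes) [-0.55 -0.25  0.82] shift(target axes) [-0.6  -0.26  0.78] turn [-0.0099  0.0167  0.0072]
[ 1.16646252  0.2209701  -0.64658506  2.34707183 -1.29960307  0.19270218
  0.19850473]
```

View pics/d.png

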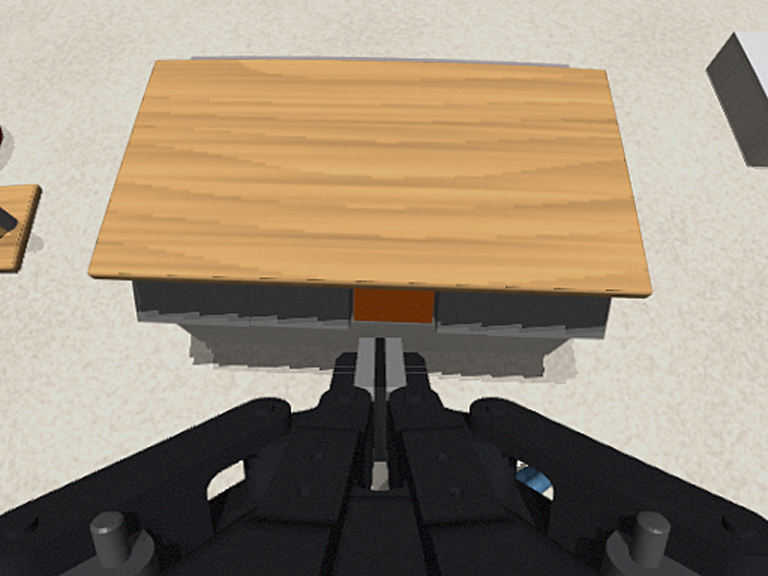

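The picture shows the recess: orange catch at (394,305) in the 1.5× image, right in front of the closed fingers. Joints 5 and 6 are near their limits, so I will use less lean and turn the tool more radially.

```bash
cat >> h.py <<'E'
def lean2(deg,az):
    a=np.deg2rad(deg); s,c=np.sin(a),np.cos(a)
    return Rn.from_euler('z',az,degrees=True).as_matrix()@np.array([[c,0,s],[0,-1,0],[s,0,-c]])
E
python3 - <<'E'
from h import *
st=env.get_state(); p=env.capture('wrist'); X=cloud(p,st)
hsv=cv2.cvtColor(p['pixels'],cv2.COLOR_RGB2HSV)
m=(hsv[...,0]<14)&(hsv[...,1]>180)&(hsv[...,2]>60)&(p['range_z']>0)
m[:185]=0;m[222:]=0;m[:,:220]=0;m[:,300:]=0
q=(X[m]-LM)@RC; print(m.sum(),np.percentile(q,[2,50,98],axis=0).round(4))
L=(X-LM)@RC
g=(p['range_z']>0)&(abs(L[...,1])<.12)&(L[...,0]>-.02)&(L[...,0]<.0)&(L[...,2]>-.03)&(L[...,2]<.01)&~m
q=L[g]; print(g.sum(), np.polyfit(q[:,0],q[:,2],1)); 
n=q@np.array([-.643,0,.766]); print('normal offset of ledge pts',np.percentile(n,[10,30,50,70,90]).round(4))
y=q[:,1]; print(np.percentile(y,[1,99]))
plan(ledge(0,.08),lean2(33,-16))
E
```

```text
1037 [[-0.0059 -0.0384 -0.0196]
 [ 0.0015 -0.0162 -0.0129]
 [ 0.0089  0.0065 -0.0063]]
4236 [ 0.7828742  -0.00218338]
normal offset of ledge pts [-0.0023 -0.0017 -0.0013 -0.0008 -0.0002]
[-0.11827912  0.11770419]
at [ 0.4598 -0.222   0.2102] t 4.125 F [0.  0.6 0.1] w -0.0001
to [ 0.4619 -0.2124  0.1701] dw mm [  2.1   9.6 -40.1]
shift(now axes) [-0.57 -0.23  0.83] shift(target axes) [-0.56 -0.25  0.83] turn [-0.0465 -0.0222  0.0618]
```

```bash
python3 -m handwheel '[[[0,0,0],[-0.0232,-0.0111,0.0309],1],[[0,0,0],[-0.0232,-0.0111,0.0309],1],[[0,0,0],[0,0,0],1]]'
python3 -c "
from h import *
plan(ledge(-.016,.06),lean2(33,-16));print(env.get_state()['joint_pos'].round(2) if hasattr(env.get_state()['joint_pos'],'round') else env.get_state()['joint_pos'])"
```

```text
time: 4.5
ee_pos: [0.4563, -0.2204, 0.2006]
ee_rot: [2.973, -0.155, 0.915]
force: [0.2, 0.4, -0.5]
grip_width: -0.0001
finger_force: 0.0
at [ 0.4563 -0.2204  0.2006] t 4.5 F [ 0.2  0.4 -0.5] w -0.0001
to [ 0.4735 -0.2293  0.1547] dw mm [ 17.3  -8.8 -45.9]
shift(now axes) [-0.27  0.18  1.2 ] shift(target axes) [-0.23  0.09  1.22] turn [-0.0321 -0.0066  0.0462]
[ 0.74  0.17 -0.24  2.37 -1.3   0.19  0.08]
```

```bash
cat > fk.py <<'E'
from h import *
from scipy.optimize import least_squares
import itertools, pickle, os
E=lambda a,q: Rn.from_euler(a,q).as_matrix()
def fk(q,P,s):
    o1,h,a,b,L,dx,dy,dz,ex,ey,o7=P
    R=E('z',s[0]*q[0]+o1); p=np.array([0,0,h])+R@[0,dy,0]
    R=R@E('y',q[1]); p=p+R@[dx,0,a]; R=R@E('z',s[1]*q[2])@E('y',q[3]); p=p+R@[dz,ey,b]
    R=R@E('z',s[2]*q[4])@E('y',q[5]); p=p+R@[ex,0,L]; R=R@E('z',s[3]*q[6]+o7); return p,R
D=[([1.169,.536,-.004,1.538,.003,1.067,-.071],[.2140,-.6135,.231],[-3.0957,-.5248,.0007]),
([0.81916044,0.01748441,-0.25785989,2.31540651,-0.96304175,0.37186463,-0.21630959],[.456,-.2201,.2791],[2.959,-.066,1.009]),
([1.16646252,0.2209701,-0.64658506,2.34707183,-1.29960307,0.19270218,0.19850473],[.4594,-.2228,.2092],[2.976,-.062,.996])]
def res(P,s,D=D):
    r=[]
    for q,p,v in D:
        pp,R=fk(q,P,s); r+=list((pp-p)*5)+list(Rn.from_matrix(Rn.from_rotvec(v).as_matrix().T@R).as_rotvec())
    return np.r_[r,(P[5:10])*.02]
if __name__=='__main__':
    st=env.get_state(); print(np.round(st['joint_pos'],4))
    D.append((st['joint_pos'],st['ee_pos'],st['ee_rot']))
    best=None
    for s in itertools.product([1,-1],repeat=4):
      for o7 in(-1.57,1.57,0,3.14):
       for o1 in (0,np.pi):
        x=least_squares(res,[o1,.35,.45,.45,.3,0,0,0,0,0,o7],args=(s,D))
        if best is None or x.cost<best[0]: best=(x.cost,x.x,s)
    print(best); print(res(best[1],best[2],D).round(4)); pickle.dump(best,open('fk.pkl','wb'))
E
python3 fk.py
```

```text
[ 0.7371  0.173  -0.2428  2.3673 -1.3038  0.1928  0.0807]
(np.float64(3.5582316049361124e-06), array([-2.70855947e-04,  3.48803644e-01,  5.04068627e-01,  4.45832712e-01,
        3.35558910e-01,  2.13370686e-04, -2.42532620e-02,  5.16499412e-04,
       -1.45194986e-04, -2.01458280e-02,  1.57041908e+00]), (-1, -1, -1, -1))
[-0.0001 -0.      0.0001 -0.0024 -0.0004  0.0001  0.0004  0.0003 -0.0002
  0.     -0.      0.0002 -0.0002 -0.0002  0.0001  0.0004  0.0002 -0.0001
 -0.0001 -0.     -0.0001 -0.0002  0.     -0.0002  0.     -0.0005  0.
 -0.     -0.0004]
```

```bash
cat > ik.py <<'E'
from fk import *
c,P,S=pickle.load(open('fk.pkl','rb'))
lo=np.array([-2.7,-.37,-1.27,.24,-1.31,.19,-2.76]);hi=np.array([2.7,2.16,1.26,2.4,4.45,1.91,2.76])
def ik(pos,R,q0,w=.02):
    q0=np.clip(q0,lo+.01,hi-.01)
    f=lambda q:np.r_[(lambda pr:np.r_[(pr[0]-pos)*5,Rn.from_matrix(R.T@pr[1]).as_rotvec()])(fk(q,P,S)),w*(q-q0)*.1]
    x=least_squares(f,q0,bounds=(lo,hi)); return x.x,np.abs(f(x.x)[:6]).max()
E
python3 - <<'E'
from ik import *
rng=np.random.default_rng(0); q0=np.array(env.get_state()['joint_pos'])
for deg,az in((33,-4.3),(33,-16),(38,-4.3),(38,-16)):
  for flip in(0,1):
    R=lean2(deg,az)@E('z',np.pi*flip); pos=ledge(-.016,.0); sols=[]
    for i in range(25):
        q,e=ik(pos,R,q0 if i==0 else rng.uniform(lo,hi))
        if e<.004: sols.append((np.min(np.minimum(q-lo,hi-q)),q))
    sols.sort(key=lambda s:-s[0])
    print(deg,az,flip,len(sols),[ (round(m,2),q.round(2).tolist()) for m,q in sols[:3]])
E
```

```text
33 -4.3 0 14 [(np.float64(0.08), [-0.2, 0.63, 0.83, 2.32, 4.34, 0.67, 0.58]), (np.float64(0.07), [-0.37, 0.83, 1.11, 2.33, 4.35, 0.93, 0.48]), (np.float64(0.02), [1.39, 0.8, -1.15, 2.24, 1.8, 0.45, -2.74])]
33 -4.3 1 16 [(np.float64(0.15), [1.32, 0.72, -1.04, 2.25, 1.85, 0.35, 0.31]), (np.float64(0.15), [1.38, 0.78, -1.12, 2.24, 1.81, 0.42, 0.38]), (np.float64(0.08), [1.42, 0.84, -1.19, 2.24, 1.79, 0.49, 0.43])]
33 -16 0 13 [(np.float64(0.06), [-0.04, 0.49, 0.5, 2.34, 3.99, 0.35, 0.73]), (np.float64(0.05), [-0.2, 0.56, 0.71, 2.35, 4.12, 0.46, 0.57]), (np.float64(0.04), [-0.28, 0.6, 0.82, 2.36, 4.17, 0.52, 0.5])]
33 -16 1 18 [(np.float64(0.12), [1.3, 0.77, -1.14, 2.28, 1.91, 0.58, 0.04]), (np.float64(0.12), [1.21, 0.68, -1.0, 2.28, 1.95, 0.48, -0.06]), (np.float64(0.12), [1.18, 0.66, -0.97, 2.28, 1.97, 0.45, -0.1])]
38 -4.3 0 15 [(np.float64(0.06), [1.17, 0.62, -0.79, 2.31, 2.72, 0.25, 2.55]), (np.float64(0.06), [0.95, 0.53, -0.53, 2.32, 3.29, 0.25, 1.91]), (np.float64(0.06), [0.97, 0.54, -0.55, 2.32, 3.25, 0.25, 1.95])]
38 -4.3 1 13 [(np.float64(0.1), [1.39, 0.79, -1.1, 2.3, 2.17, 0.4, 0.06]), (np.float64(0.1), [1.34, 0.73, -1.02, 2.3, 2.28, 0.35, -0.08]), (np.float64(0.1), [1.31, 0.71, -0.97, 2.3, 2.35, 0.32, -0.16])]
38 -16 0 12 [(np.float64(0.06), [1.13, 0.64, -0.88, 2.34, 2.36, 0.47, 2.66]), (np.float64(0.05), [0.88, 0.53, -0.57, 2.35, 2.69, 0.37, 2.24]), (np.float64(0.04), [0.74, 0.49, -0.41, 2.36, 2.88, 0.35, 2.01])]
38 -16 1 17 [(np.float64(0.07), [1.36, 0.86, -1.2, 2.33, 2.13, 0.69, -0.1]), (np.float64(0.07), [1.35, 0.85, -1.19, 2.33, 2.13, 0.67, -0.11]), (np.float64(0.07), [1.34, 0.84, -1.18, 2.33, 2.14, 0.66, -0.12])]
```

```bash
cat >> ik.py <<'E'
def rows(q0,q1,n):
    qs=[q0+(q1-q0)*i/n for i in range(n+1)]; out=[]
    for a,b in zip(qs,qs[1:]):
        pa,Ra=fk(a,P,S);pb,Rb=fk(b,P,S)
        out.append((Ra.T@(pb-pa)/.04,Rn.from_matrix(Ra.T@Rb).as_rotvec()/np.pi,pb))
    for s,r,pb in out: print(s.round(2).tolist(),r.round(4).tolist(),'|',pb.round(3).tolist())
E
python3 - <<'E'
from ik import *
q=np.array(env.get_state()['joint_pos'])
qA=np.array([.9,.3,-.4,2.0,.2,.7,.1])
qB,e=ik(ledge(-.016,.07),lean2(33,-4.3)@E('z',np.pi),np.array([1.2,.5,-.9,2.25,1.85,.4,.2])); print(e,qB.round(3))
print(qA); rows(q,qA,10); rows(qA,qB,12)
E
```

```text
2.1190151227783695e-05 [ 1.467  0.517 -1.109  2.311  1.431  0.211  0.671]
[ 0.9  0.3 -0.4  2.   0.2  0.7  0.1]
[0.28, -0.21, 0.06] [0.0148, -0.0011, -0.0477] | [0.468, -0.213, 0.205]
[0.18, -0.13, 0.04] [0.0138, -0.0037, -0.0473] | [0.475, -0.207, 0.207]
[0.07, -0.06, 0.02] [0.0129, -0.0065, -0.0468] | [0.477, -0.205, 0.208]
[-0.05, 0.01, -0.0] [0.0121, -0.0094, -0.046] | [0.476, -0.206, 0.207]
[-0.18, 0.06, -0.03] [0.0114, -0.0124, -0.0449] | [0.471, -0.211, 0.206]
[-0.31, 0.1, -0.06] [0.0108, -0.0154, -0.0437] | [0.463, -0.222, 0.204]
[-0.45, 0.12, -0.09] [0.0104, -0.0184, -0.0422] | [0.454, -0.238, 0.202]
[-0.58, 0.13, -0.12] [0.0102, -0.0215, -0.0404] | [0.444, -0.26, 0.202]
[-0.72, 0.12, -0.14] [0.0101, -0.0244, -0.0383] | [0.433, -0.288, 0.204]
[-0.85, 0.1, -0.16] [0.0102, -0.0272, -0.0361] | [0.423, -0.32, 0.209]
[-0.19, -0.13, 0.31] [-0.0021, -0.011, -0.0434] | [0.417, -0.327, 0.197]
[-0.1, -0.1, 0.28] [-0.0036, -0.0092, -0.0443] | [0.414, -0.332, 0.186]
[-0.02, -0.04, 0.24] [-0.0053, -0.0079, -0.045] | [0.414, -0.335, 0.176]
[0.04, 0.02, 0.2] [-0.0072, -0.007, -0.0455] | [0.416, -0.335, 0.168]
[0.09, 0.09, 0.16] [-0.0091, -0.0065, -0.0458] | [0.42, -0.332, 0.161]
[0.12, 0.17, 0.12] [-0.0111, -0.0065, -0.046] | [0.425, -0.326, 0.156]
[0.13, 0.26, 0.08] [-0.0128, -0.007, -0.046] | [0.432, -0.317, 0.153]
[0.12, 0.34, 0.04] [-0.0144, -0.0078, -0.046] | [0.44, -0.305, 0.151]
[0.09, 0.41, -0.0] [-0.0156, -0.009, -0.0459] | [0.448, -0.29, 0.151]
[0.05, 0.48, -0.04] [-0.0165, -0.0105, -0.0458] | [0.455, -0.272, 0.153]
[-0.0, 0.54, -0.07] [-0.017, -0.0121, -0.0458] | [0.462, -0.251, 0.157]
[-0.07, 0.59, -0.1] [-0.017, -0.0137, -0.0458] | [0.467, -0.229, 0.162]
```

```bash
python3 -m handwheel '[[[0.28,-0.21,0.06],[0.0148,-0.0011,-0.0477],1],[[0.18,-0.13,0.04],[0.0138,-0.0037,-0.0473],1],[[0.07,-0.06,0.02],[0.0129,-0.0065,-0.0468],1],[[-0.05,0.01,0],[0.012,-0.0094,-0.046],1],[[-0.18,0.06,-0.03],[0.0114,-0.0124,-0.0449],1],[[-0.31,0.1,-0.06],[0.0108,-0.0154,-0.0437],1],[[-0.45,0.12,-0.09],[0.0104,-0.0184,-0.0422],1],[[-0.58,0.13,-0.12],[0.0102,-0.0215,-0.0404],1],[[-0.72,0.12,-0.14],[0.0101,-0.0244,-0.0383],1],[[-0.85,0.1,-0.16],[0.0102,-0.0272,-0.0361],1]]'
python3 - <<'E'
from ik import *
q=np.array(env.get_state()['joint_pos']);print(q.round(3))
for deg,az in((33,-4.3),(36,-10),(38,-10),(38,-16)):
  for off in (.07,0,-.01):
    R=lean2(deg,az)@E('z',np.pi); b=(0,0)
    for q0 in ([1.2,.5,-.9,2.25,1.85,.4,.2],[1.2,.7,-1,2.25,2,.5,0],[.9,.5,-.5,2.2,2.3,.4,-.4]):
        x,e=ik(ledge(-.016,off),R,np.array(q0)); m=np.minimum(x-lo,hi-x).min()
        if e<.004 and m>b[0]: b=(m,x)
    print(deg,az,off,np.round(b[0],3),np.round(b[1],3))
E
```

```text
time: 5.75
ee_pos: [0.4194, -0.3247, 0.2085]
ee_rot: [2.384, 1.783, 0.078]
force: [-0.4, 0.7, 1.0]
grip_width: 0.0001
finger_force: 0.0
[ 5.410e-01  2.730e-01  3.200e-02  2.021e+00 -1.000e-03  6.760e-01
  2.860e-01]
33 -4.3 0.07 0.034 [ 1.551  0.606 -1.236  2.309  1.478  0.32   0.658]
33 -4.3 0 0.079 [ 1.246  0.657 -0.936  2.25   1.921  0.269  0.202]
33 -4.3 -0.01 0.104 [ 1.237  0.689 -0.939  2.239  1.944  0.294  0.19 ]
36 -10 0.07 0.034 [ 1.449  0.514 -1.116  2.366  1.951  0.267  0.049]
36 -10 0 0.102 [ 1.319  0.748 -1.072  2.298  2.1    0.46  -0.022]
36 -10 -0.01 0.114 [ 1.301  0.776 -1.062  2.286  2.117  0.479 -0.028]
38 -10 0.07 0.014 [ 1.519  0.586 -1.203  2.386  2.047  0.342 -0.003]
38 -10 0 0.082 [ 1.359  0.798 -1.116  2.318  2.184  0.513 -0.062]
38 -10 -0.01 0.094 [ 1.341  0.824 -1.104  2.306  2.2    0.53  -0.067]
38 -16 0.07 0.0 [ 1.503  0.624 -1.27   2.4    1.993  0.492 -0.068]
38 -16 0 0.067 [ 1.303  0.788 -1.113  2.333  2.177  0.611 -0.195]
38 -16 -0.01 0.079 [ 1.285  0.814 -1.101  2.321  2.192  0.628 -0.198]
```

```bash
python3 - <<'E'
from ik import *
q=np.array(env.get_state()['joint_pos'])
R=lean2(36,-10)@E('z',np.pi)
for q0 in([1.449,.514,-1.116,2.3,1.95,.3,.05],[1.2,.5,-.8,2.3,2.1,.3,-.1],[1,.5,-.5,2.3,2.4,.3,-.3]):
    qB,e=ik(ledge(-.016,.05),R,np.array(q0)); print(e,qB.round(3),np.minimum(qB-lo,hi-qB).min())
qB,e=ik(ledge(-.016,.05),R,np.array([1.2,.5,-.8,2.3,2.1,.3,-.1]));rows(q,qB,14)
E
```

```text
1.4291635701016516e-06 [ 1.416  0.596 -1.117  2.349  1.993  0.342  0.031] 0.05140223077428052
3.821909266433433e-06 [ 1.31   0.512 -0.973  2.353  2.165  0.251 -0.182] 0.04736481201858522
5.255585504404408e-06 [ 1.196  0.452 -0.83   2.357  2.419  0.193 -0.47 ] 0.002530864802927385
[-0.43, -0.36, 0.35] [0.0086, -0.0209, -0.0322] | [0.403, -0.338, 0.193]
[-0.32, -0.27, 0.33] [0.0052, -0.0185, -0.0338] | [0.391, -0.351, 0.18]
[-0.22, -0.17, 0.3] [0.0017, -0.0162, -0.0351] | [0.384, -0.362, 0.17]
[-0.13, -0.06, 0.26] [-0.0019, -0.0142, -0.036] | [0.382, -0.369, 0.161]
[-0.06, 0.04, 0.21] [-0.0055, -0.0125, -0.0365] | [0.385, -0.374, 0.154]
[0.0, 0.15, 0.17] [-0.009, -0.0111, -0.0367] | [0.391, -0.375, 0.148]
[0.05, 0.26, 0.12] [-0.0123, -0.0101, -0.0367] | [0.401, -0.371, 0.142]
[0.08, 0.36, 0.07] [-0.0154, -0.0094, -0.0364] | [0.413, -0.363, 0.138]
[0.09, 0.45, 0.03] [-0.018, -0.0091, -0.0361] | [0.426, -0.35, 0.135]
[0.09, 0.54, -0.02] [-0.0203, -0.0091, -0.0356] | [0.439, -0.333, 0.134]
[0.07, 0.61, -0.06] [-0.0221, -0.0093, -0.0352] | [0.452, -0.312, 0.135]
[0.05, 0.68, -0.1] [-0.0233, -0.0098, -0.0349] | [0.464, -0.287, 0.137]
[0.01, 0.73, -0.13] [-0.024, -0.0105, -0.0347] | [0.473, -0.26, 0.141]
[-0.03, 0.76, -0.16] [-0.0241, -0.0111, -0.0348] | [0.48, -0.23, 0.147]
```

```bash
python3 -m handwheel '[[[-0.43,-0.36,0.3],[0.0086,-0.0209,-0.0322],1],[[-0.32,-0.27,0.3],[0.0052,-0.0185,-0.0338],1],[[-0.22,-0.17,0.25],[0.0017,-0.0162,-0.0351],1],[[-0.13,-0.06,0.2],[-0.0019,-0.0142,-0.036],1],[[-0.06,0.04,0.15],[-0.0055,-0.0125,-0.0365],1],[[0,0.15,0.15],[-0.009,-0.0111,-0.0367],1],[[0.05,0.26,0.12],[-0.0123,-0.0101,-0.0367],1]]'
python3 - <<'E'
from ik import *
q=np.array(env.get_state()['joint_pos']);print(q.round(3))
R=lean2(36,-10)@E('z',np.pi)
qB,e=ik(ledge(-.016,.05),R,np.array([1.2,.5,-.8,2.3,2.1,.3,-.1]));rows(q,qB,8)
E
```

```text
time: 6.62
ee_pos: [0.4012, -0.3674, 0.1525]
ee_rot: [1.422, 2.374, -0.317]
force: [-1.1, -0.6, -0.9]
grip_width: -0.0002
finger_force: 0.0
[0.39  0.33  0.148 2.217 0.651 0.299 0.417]
[0.36, 0.04, 0.29] [-0.003, 0.0018, -0.0368] | [0.398, -0.359, 0.136]
[0.31, 0.21, 0.22] [-0.0085, -0.0001, -0.0355] | [0.4, -0.348, 0.122]
[0.24, 0.36, 0.14] [-0.0134, -0.0029, -0.034] | [0.407, -0.334, 0.112]
[0.13, 0.49, 0.05] [-0.0175, -0.0065, -0.0324] | [0.417, -0.317, 0.107]
[-0.0, 0.59, -0.04] [-0.0205, -0.0106, -0.0308] | [0.43, -0.298, 0.107]
[-0.15, 0.65, -0.13] [-0.0222, -0.0152, -0.0294] | [0.446, -0.276, 0.113]
[-0.32, 0.69, -0.23] [-0.0226, -0.0199, -0.0285] | [0.463, -0.253, 0.126]
[-0.48, 0.69, -0.32] [-0.0218, -0.0243, -0.0281] | [0.48, -0.23, 0.147]
```

```bash
python3 -m handwheel '[[[0.08,0.36,0.0],[-0.0154,-0.0094,-0.0364],1],[[0.09,0.45,0],[-0.018,-0.0091,-0.0361],1],[[0.09,0.54,-0.02],[-0.0203,-0.0091,-0.0356],1],[[0.07,0.61,-0.06],[-0.0221,-0.0093,-0.0352],1]]'
python3 - <<'E'
from ik import *
q=np.array(env.get_state()['joint_pos']);print(q.round(3))
plan(ledge(-.016,.05),lean2(36,-10)@E('z',np.pi))
plan(ledge(-.016,.05),lean2(33,-16)@E('z',np.pi))
E
```

```text
time: 7.12
ee_pos: [0.4491, -0.3115, 0.1484]
ee_rot: [0.78, 2.517, -0.218]
force: [-0.7, -0.7, -1.5]
grip_width: 0.0
finger_force: 0.0
[ 0.855  0.348 -0.421  2.293  1.564  0.2   -0.047]
at [ 0.4491 -0.3115  0.1484] t 7.125 F [-0.7 -0.7 -1.5] w 0.0
to [ 0.4799 -0.2298  0.1471] dw mm [30.9 81.8 -1.3]
shift(now axes) [ 0.46  2.12 -0.24] shift(target axes) [-0.31  2.15  0.27] turn [-0.076  -0.0332 -0.1132]
at [ 0.4491 -0.3115  0.1484] t 7.125 F [-0.7 -0.7 -1.5] w 0.0
to [ 0.4799 -0.2298  0.1471] dw mm [30.9 81.8 -1.3]
shift(now axes) [ 0.46  2.12 -0.24] shift(target axes) [-0.13  2.18  0.13] turn [-0.0556 -0.0167 -0.0866]
```

```bash
python3 -m handwheel '[[[0.1,0.55,-0.1],[-0.019,-0.0083,-0.0283],1],[[0.05,0.55,-0.03],[-0.019,-0.0083,-0.0283],1],[[0,0.55,0],[-0.019,-0.0083,-0.0283],1],[[-0.03,0.5,0.05],[-0.019,-0.0083,-0.0283],1],[[0,0,0],[0,0,0],1]]'
python3 - <<'E'
from ik import *
q=np.array(env.get_state()['joint_pos']);print(q.round(3))
plan(ledge(-.016,.05),lean2(36,-10)@E('z',np.pi))
plan(ledge(-.016,.01),lean2(36,-10)@E('z',np.pi))
E
```

```text
time: 7.75
ee_pos: [0.4806, -0.2319, 0.1484]
ee_rot: [0.228, 2.506, -0.071]
force: [-0.0, -0.8, 0.0]
grip_width: 0.0
finger_force: 0.0
[ 1.255  0.477 -0.9    2.352  2.261  0.214 -0.301]
at [ 0.4806 -0.2319  0.1484] t 7.75 F [-0.  -0.8  0. ] w 0.0
to [ 0.4799 -0.2298  0.1471] dw mm [-0.7  2.2 -1.3]
shift(now axes) [0.04 0.05 0.01] shift(target axes) [0.04 0.05 0.01] turn [-0.0006 -0.0005 -0.002 ]
at [ 0.4806 -0.2319  0.1484] t 7.75 F [-0.  -0.8  0. ] w 0.0
to [ 0.5056 -0.2317  0.1164] dw mm [ 24.9   0.3 -32. ]
shift(now axes) [-0.03  0.12  1.01] shift(target axes) [-0.03  0.11  1.01] turn [-0.0006 -0.0005 -0.002 ]
```

```bash
python3 -m handwheel '[[[0,0.05,0.35],[0,0,0],1],[[0,0.05,0.35],[0,0,0],1],[[0,0,0.3],[0,0,0],1],[[0,0,0.2],[0,0,0],1],[[0,0,0],[0,0,0],1]]'
python3 - <<'E'
from ik import *
plan(ledge(-.016,-.017),lean2(36,-10)@E('z',np.pi)); print(np.round(env.get_state()['joint_pos'],2))
E
```

```text
time: 8.38
ee_pos: [0.5091, -0.2324, 0.1084]
ee_rot: [0.226, 2.508, -0.072]
force: [-0.7, 0.2, -0.4]
grip_width: 0.0002
finger_force: 0.0
at [ 0.5091 -0.2324  0.1084] t 8.375 F [-0.7  0.2 -0.4] w 0.0002
to [ 0.5229 -0.233   0.0958] dw mm [ 13.8  -0.6 -12.6]
shift(now axes) [-0.09  0.05  0.46] shift(target axes) [-0.09  0.04  0.46] turn [-0.0006 -0.0012 -0.0014]
[ 1.18  0.63 -0.88  2.31  2.3   0.34 -0.3 ]
```

```bash
python3 -m handwheel '[[[-0.02,0,0.15],[0,0,0],1],[[-0.02,0,0.1],[0,0,0],1],[[-0.02,0,0.08],[0,0,0],1],[[0,0,0],[0,0,0],1]]'
python3 -c "
from ik import *
plan(ledge(-.016,-.017),lean2(36,-10)@E('z',np.pi))"
```

```text
time: 8.88
ee_pos: [0.5183, -0.2339, 0.0991]
ee_rot: [0.225, 2.509, -0.072]
force: [-2.2, -0.8, 1.2]
grip_width: -0.0003
finger_force: 0.8
at [ 0.5183 -0.2339  0.0991] t 8.875 F [-2.2 -0.8  1.2] w -0.0003
to [ 0.5229 -0.233   0.0958] dw mm [ 4.6  0.9 -3.3]
shift(now axes) [-0.04  0.04  0.13] shift(target axes) [-0.04  0.04  0.13] turn [-0.0007 -0.0013 -0.0012]
```

```bash
python3 -m handwheel '[[[-0.01,0,0.1],[0,0,0],1],[[0,0,0.08],[0,0,0],1],[[0,0,0],[0,0,0],1],[[0,0,0],[0,0,0],1]]'
python3 -m handwheel '[[[0,0,0.04],[0,0,0],1],[[0,0,0],[0,0,0],1],[[0,0,0],[0,0,0],1],[[0,0,0],[0,0,0],1]]'
python3 - <<'E'
from h import *
p=env.capture('top');X=cloud(p);q=(X-LM)@RC
m=(p['range_z']>0)&(abs(q[...,1])<.13)&(q[...,0]>-.01)&(q[...,0]<.25)&(q[...,2]>.0)&(q[...,2]<.25)
z=q[m];print([ (a,np.median(z[(z[:,0]>a)&(z[:,0]<a+.02),2]).round(3)) for a in np.arange(0,.2,.02)])
E
```

```text
time: 9.38
ee_pos: [0.5227, -0.2343, 0.0938]
ee_rot: [0.224, 2.509, -0.072]
force: [-7.7, 0.9, 10.4]
grip_width: -0.0001
finger_force: 6.6
time: 9.88
ee_pos: [0.523, -0.2343, 0.0932]
ee_rot: [0.222, 2.508, -0.074]
force: [-22.6, 3.1, 31.7]
grip_width: 0.0003
finger_force: 19.3
[(np.float64(0.0), np.float64(0.009)), (np.float64(0.02), np.float64(0.033)), (np.float64(0.04), np.float64(0.021)), (np.float64(0.06), np.float64(0.135)), (np.float64(0.08), np.float64(0.169)), (np.float64(0.1), np.float64(0.134)), (np.float64(0.12), np.float64(0.087)), (np.float64(0.14), np.float64(0.05)), (np.float64(0.16), np.float64(nan)), (np.float64(0.18), np.float64(nan))]
  return _methods._mean(a, axis=axis, dtype=dtype,
  ret = ret.dtype.type(ret / rcount)
```

```bash
python3 -m handwheel '[[[0,0,-0.4],[0,0,0],1],[[0,0,-0.6],[0,0,0],1],[[0,0,-0.6],[0,0,0],1],[[0,0,-0.6],[0,0,0],1],[[0,0,0],[0,0,0],1],[[0,0,0],[0,0,0],1]]'
python3 - <<'E'
from h import *
print(np.round(env.get_state()['joint_pos'],2),env.get_state()['ee_pos'])
for c in('top','scene'):
    p=env.capture(c)
    for n in['basket_crown','basket_mid','jar_mid']:
        for r in env.tip_of(p,n)[:3]:
            print(c,n,np.round(r['point']),round(r['confidence'],2),world(p,r['point']).round(3),world(p,r['point'],z=.132).round(3))
    save(p,'e_%s.png'%c,(300,120,512,280) if c=='top' else (60,110,260,270),3)
E
```

```text
time: 10.68
ee_pos: [0.4736, -0.226, 0.1635]
ee_rot: [0.225, 2.508, -0.071]
force: [-0.1, 0.6, 0.8]
grip_width: 0.0
finger_force: 0.0
[ 1.31  0.44 -0.97  2.36  2.1   0.19 -0.15] [ 0.47356635 -0.22597838  0.16352043]
top basket_crown [364. 175.] 0.74 [[ 0.615 -0.197  0.042]] [[ 0.6   -0.174  0.132]]
top basket_mid [353. 179.] 0.94 [[ 0.611 -0.175  0.01 ]] [[ 0.591 -0.147  0.132]]
top basket_mid [393. 260.] 0.6 [[ 0.401 -0.181  0.304]] [[ 0.393 -0.238  0.132]]
top jar_mid [399. 183.] 0.67 [[ 0.587 -0.277  0.09 ]] [[ 0.581 -0.262  0.132]]
```

View pics/e_top.png

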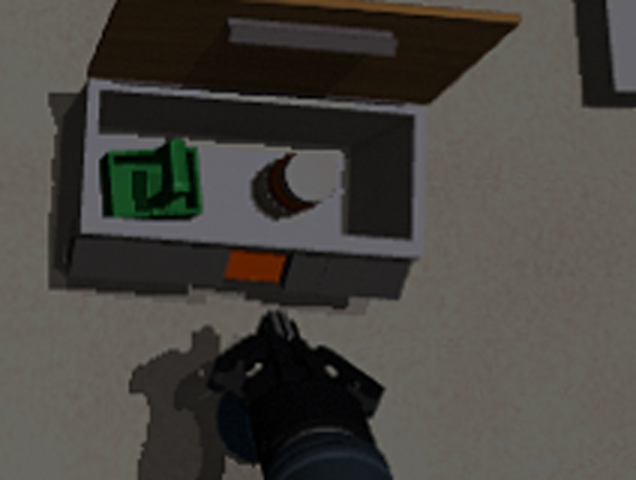

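The lid is open. Green basket in the left end at crop (150,180), jar in the middle at (300,180), orange catch at (258,265), gripper clear in front. Next I plan the tool-down poses.

```bash
python3 - <<'E'
from ik import *
rng=np.random.default_rng(1); q0=np.array(env.get_state()['joint_pos'])
for pos,az in(([.58,-.17,.28],-4.3),([.6,-.17,.14],-4.3),([.643,.21,.25],0)):
  for flip in(0,1):
    R=lean2(0,az)@E('z',np.pi*flip); sols=[]
    for i in range(20):
        q,e=ik(np.array(pos),R,q0 if i==0 else rng.uniform(lo,hi))
        if e<.004: sols.append((np.min(np.minimum(q-lo,hi-q)),np.abs(q-q0).max(),q))
    sols.sort(key=lambda s:-s[0])
    print(pos,flip,len(sols),[ (round(m,2),round(d,2),q.round(2).tolist()) for m,d,q in sols[:2]+sorted(sols,key=lambda s:s[1])[:1]])
E
```

```text
[0.58, -0.17, 0.28] 0 9 [(np.float64(0.78), np.float64(2.02), [0.33, 0.42, -0.17, 1.6, 0.07, 1.13, -1.5]), (np.float64(0.78), np.float64(2.01), [0.35, 0.42, -0.19, 1.6, 0.08, 1.13, -1.5]), (np.float64(0.28), np.float64(1.69), [0.88, 0.6, -0.99, 1.57, 0.52, 1.25, -1.84])]
[0.58, -0.17, 0.28] 1 11 [(np.float64(0.78), np.float64(2.07), [0.25, 0.41, -0.05, 1.61, 0.02, 1.12, 1.69]), (np.float64(0.78), np.float64(2.1), [0.21, 0.41, 0.01, 1.61, -0.0, 1.12, 1.71]), (np.float64(0.0), np.float64(1.37), [1.0, 0.75, -1.27, 1.56, 0.73, 1.37, 1.15])]
[0.6, -0.17, 0.14] 0 12 [(np.float64(0.74), np.float64(1.71), [0.56, 0.66, -0.51, 1.66, 0.38, 0.93, -1.74]), (np.float64(0.67), np.float64(2.11), [0.19, 0.6, 0.01, 1.68, -0.01, 0.86, -1.43]), (np.float64(0.74), np.float64(1.71), [0.56, 0.66, -0.51, 1.66, 0.38, 0.93, -1.74])]
[0.6, -0.17, 0.14] 1 12 [(np.float64(0.7), np.float64(1.86), [0.43, 0.62, -0.32, 1.67, 0.24, 0.89, 1.51]), (np.float64(0.69), np.float64(1.66), [0.61, 0.67, -0.58, 1.65, 0.43, 0.95, 1.36]), (np.float64(0.0), np.float64(1.15), [0.96, 1.01, -1.27, 1.63, 1.0, 1.28, 1.0])]
[0.643, 0.21, 0.25] 0 6 [(np.float64(0.74), np.float64(2.0), [-0.28, 0.57, -0.16, 1.43, 0.1, 1.14, -2.02]), (np.float64(0.6), np.float64(2.01), [-0.07, 0.61, -0.48, 1.42, 0.29, 1.18, -2.16]), (np.float64(0.74), np.float64(2.0), [-0.28, 0.57, -0.16, 1.43, 0.1, 1.14, -2.02])]
[0.643, 0.21, 0.25] 1 14 [(np.float64(0.77), np.float64(2.07), [-0.35, 0.57, -0.05, 1.44, 0.03, 1.14, 1.17]), (np.float64(0.77), np.float64(2.05), [-0.33, 0.57, -0.08, 1.44, 0.05, 1.14, 1.15]), (np.float64(0.0), np.float64(1.26), [0.3, 0.92, -1.27, 1.39, 0.87, 1.45, 0.62])]
```

```bash
python3 - <<'E'
from ik import *
q0=np.array(env.get_state()['joint_pos'])
qB,e=ik(np.array([.56,-.175,.3]),lean2(0,-4.3)@E('z',np.pi),np.array([.4,.42,-.2,1.6,.1,1.12,1.65]));print(e,qB.round(2))
rows(q0,qB,14)
E
```

```text
8.826378405935031e-08 [ 0.39  0.37 -0.22  1.62  0.09  1.15  1.65]
[-0.62, -0.83, 0.17] [0.0291, -0.0015, -0.0004] | [0.49, -0.262, 0.172]
[-0.49, -0.75, 0.15] [0.0277, 0.0035, -0.0005] | [0.503, -0.295, 0.181]
[-0.38, -0.65, 0.12] [0.0253, 0.0082, -0.0007] | [0.51, -0.324, 0.19]
[-0.28, -0.53, 0.07] [0.0217, 0.0125, -0.0009] | [0.514, -0.346, 0.198]
[-0.19, -0.4, 0.01] [0.0172, 0.0162, -0.0014] | [0.515, -0.362, 0.206]
[-0.12, -0.24, -0.06] [0.0119, 0.019, -0.002] | [0.515, -0.37, 0.213]
[-0.06, -0.08, -0.14] [0.0059, 0.0209, -0.003] | [0.514, -0.371, 0.22]
[-0.02, 0.09, -0.23] [-0.0005, 0.0217, -0.0045] | [0.514, -0.364, 0.227]
[0.0, 0.27, -0.32] [-0.0071, 0.0214, -0.0064] | [0.516, -0.349, 0.234]
[0.01, 0.45, -0.4] [-0.0136, 0.02, -0.0088] | [0.519, -0.327, 0.242]
[-0.01, 0.63, -0.48] [-0.0198, 0.0175, -0.0118] | [0.526, -0.297, 0.252]
[-0.04, 0.8, -0.54] [-0.0253, 0.014, -0.0153] | [0.535, -0.262, 0.264]
[-0.1, 0.97, -0.59] [-0.03, 0.0097, -0.0193] | [0.546, -0.221, 0.28]
[-0.17, 1.12, -0.62] [-0.0336, 0.0049, -0.0238] | [0.56, -0.175, 0.3]
```

```bash
python3 -m handwheel '[[[-0.62,-0.83,0],[0.0291,-0.0015,0],1],[[-0.49,-0.75,0],[0.0277,0.0035,0],1],[[-0.38,-0.65,0],[0.0253,0.0082,0],1],[[-0.28,-0.53,0],[0.0217,0.0125,-0.001],1],[[-0.19,-0.4,0],[0.0172,0.0162,-0.0014],1],[[-0.12,-0.24,-0.06],[0.0119,0.019,-0.002],1],[[-0.06,-0.08,-0.14],[0.0059,0.0209,-0.003],1]]'
python3 - <<'E'
from ik import *
q0=np.array(env.get_state()['joint_pos']);print(q0.round(2))
qB,e=ik(np.array([.56,-.175,.3]),lean2(0,-4.3)@E('z',np.pi),np.array([.4,.42,-.2,1.6,.1,1.12,1.65]));print(e,qB.round(2))
rows(q0,qB,8)
E
```

```text
time: 11.95
ee_pos: [0.5027, -0.3668, 0.2374]
ee_rot: [0.448, 2.715, -0.622]
force: [-0.0, -0.9, -0.4]
grip_width: 0.0
finger_force: 0.0
[ 0.81  0.34 -0.52  2.01  0.99  0.65  0.82]
8.826378405935031e-08 [ 0.39  0.37 -0.22  1.62  0.09  1.15  1.65]
[-0.07, 0.13, -0.17] [-0.0022, 0.0174, -0.0036] | [0.505, -0.359, 0.242]
[-0.05, 0.26, -0.22] [-0.0066, 0.0176, -0.0052] | [0.509, -0.347, 0.246]
[-0.04, 0.38, -0.28] [-0.011, 0.017, -0.0071] | [0.514, -0.329, 0.251]
[-0.04, 0.51, -0.33] [-0.0152, 0.0158, -0.0092] | [0.52, -0.307, 0.257]
[-0.05, 0.63, -0.37] [-0.0191, 0.014, -0.0117] | [0.528, -0.28, 0.264]
[-0.08, 0.74, -0.41] [-0.0226, 0.0117, -0.0144] | [0.538, -0.248, 0.274]
[-0.11, 0.85, -0.43] [-0.0255, 0.0091, -0.0174] | [0.548, -0.213, 0.285]
[-0.16, 0.95, -0.45] [-0.0279, 0.0061, -0.0206] | [0.56, -0.175, 0.3]
```

```bash
python3 -m handwheel '[[[-0.07,0.13,-0.17],[-0.0022,0.0174,-0.0036],1],[[-0.05,0.26,-0.22],[-0.0066,0.0176,-0.0052],1],[[-0.04,0.38,-0.28],[-0.011,0.017,-0.0071],0.6],[[-0.04,0.51,-0.33],[-0.0152,0.0158,-0.0092],0.6],[[-0.05,0.63,-0.37],[-0.0191,0.014,-0.0117],0.6],[[-0.08,0.74,-0.41],[-0.0226,0.0117,-0.0144],0.6],[[-0.11,0.85,-0.43],[-0.0255,0.0091,-0.0174],0.6],[[-0.16,0.95,-0.45],[-0.0279,0.0061,-0.0206],0.6],[[0,0,0],[0,0,0],0.6],[[0,0,0],[0,0,0],0.6]]'
python3 - <<'E'
from ik import *
st=env.get_state();print(np.round(st['joint_pos'],2))
p=env.capture('wrist'); save(p,'f.png',s=1.5)
X=cloud(p,st); hsv=cv2.cvtColor(p['pixels'],cv2.COLOR_RGB2HSV)
g=(hsv[...,0]>40)&(hsv[...,0]<85)&(hsv[...,1]>120)&(p['range_z']>0)
q=X[g]; print(g.sum(),np.percentile(q[:,2],[1,10,50,90,99]).round(3))
c=g&(X[...,2]>.125)&(X[...,2]<.15); r=cv2.minAreaRect((X[c][:,:2]*1000).astype(np.float32)); print('crown',c.sum(),r,np.median(X[c],0))
t=g&(X[...,2]>.04)&(X[...,2]<.058); r=cv2.minAreaRect((X[t][:,:2]*1000).astype(np.float32)); print('rim',t.sum(),r)
for n in['basket_crown','basket_mid','jar_mid']:
    for r in env.tip_of(p,n)[:2]: print(n,np.round(r['point']),round(r['confidence'],2),world(p,r['point'],st).round(3))
E
```

```text
time: 13.2
ee_pos: [0.5595, -0.1765, 0.3004]
ee_rot: [0.118, 3.138, -0.003]
force: [0.7, -0.4, -0.7]
grip_width: 0.0342
finger_force: 0.0
[ 0.81  0.48 -0.81  1.6   0.37  1.22  1.42]
3419 [0.008 0.009 0.049 0.375 0.396]
crown 528 ((599.7374877929688, -163.21035766601562), (43.716346740722656, 13.855244636535645), 1.3535798788070679) [ 0.59760691 -0.16320576  0.13705919]
rim 647 ((614.0060424804688, -162.52679443359375), (87.67237854003906, 78.46851348876953), 2.557899236679077)
basket_crown [171. 197.] 0.21 [[ 0.59  -0.278  0.089]]
basket_mid [268. 197.] 0.63 [[ 0.585 -0.164  0.137]]
jar_mid [172. 197.] 0.92 [[ 0.59  -0.277  0.089]]
```

View pics/f.png

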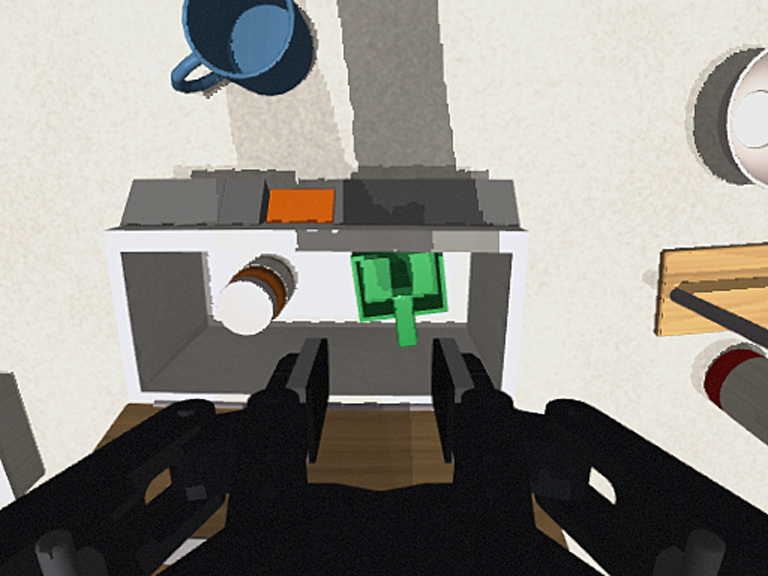

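The wrist picture shows the basket at (400,285) and its crown at (405,320), roughly aligned with the chest. The jar is at (245,300), and the fingers are open above. Next I find which end is the stem.

```bash
python3 - <<'E'
from ik import *
a=np.deg2rad(1.35); A=np.array([[np.cos(a),-np.sin(a)],[np.sin(a),np.cos(a)]]); c=np.array([.5997,-.1632])
for cam in('wrist','top'):
    st=env.get_state();p=env.capture(cam);X=cloud(p,st);hsv=cv2.cvtColor(p['pixels'],cv2.COLOR_RGB2HSV)
    g=(hsv[...,0]>40)&(hsv[...,0]<85)&(hsv[...,1]>120)&(p['range_z']>0)&(X[...,2]<.16)
    l=(X[g][:,:2]-c)@A; z=X[g][:,2]
    for z0 in(.04,.055,.065,.075,.085,.095,.105,.12,.13):
        m=(abs(l[:,1])<.011)&(z>z0)&(z<z0+.01)
        print(cam,z0,m.sum(),np.percentile(l[m,0],[5,50,95]).round(3) if m.any() else '')
    print('ext',np.percentile(l,[.5,99.5],axis=0).round(3))
E
```

```text
wrist 0.04 33 [-0.028  0.026  0.03 ]
wrist 0.055 20 [-0.022 -0.021 -0.021]
wrist 0.065 20 [-0.022 -0.021 -0.021]
wrist 0.075 23 [-0.022 -0.021 -0.021]
wrist 0.085 22 [-0.021 -0.021 -0.021]
wrist 0.095 26 [-0.022 -0.021 -0.021]
wrist 0.105 30 [-0.022 -0.021 -0.021]
wrist 0.12 32 [-0.022 -0.021 -0.021]
wrist 0.13 511 [-0.021 -0.001  0.019]
ext [[-0.029 -0.039]
 [ 0.03   0.039]]
top 0.04 15 [-0.03  -0.016  0.029]
top 0.055 11 [-0.029 -0.021 -0.017]
top 0.065 4 [-0.022 -0.018 -0.015]
top 0.075 8 [-0.022 -0.021 -0.017]
top 0.085 7 [-0.021 -0.015  0.021]
top 0.095 14 [-0.022 -0.015  0.018]
top 0.105 18 [-0.021 -0.005  0.015]
top 0.12 15 [-0.018  0.001  0.018]
top 0.13 110 [-0.021 -0.002  0.018]
ext [[-0.03  -0.039]
 [ 0.03   0.042]]
```

```bash
python3 - <<'E'
from h import *
p=env.capture('top'); a=p['pixels'][160:200,325:375].astype(float)*2.2
b=env.capture('wrist')['pixels'][155:240,225:310]
A=cv2.resize(np.clip(a,0,255).astype(np.uint8),(400,320),interpolation=cv2.INTER_CUBIC);B=cv2.resize(b,(320,320),interpolation=cv2.INTER_CUBIC)
cv2.imwrite('pics/g.png',np.hstack([A,B])[...,::-1])
E
```

```text
(no output)
```

View pics/g.png

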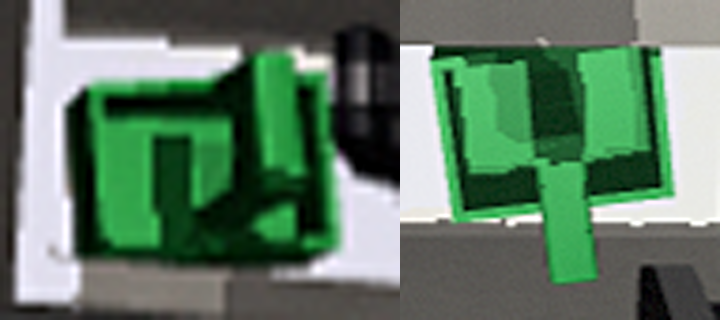

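```bash
python3 - <<'E'
from ik import *
plan([.5992,-.1632,.17],lean2(0,1.35)@E('z',np.pi))
E
```

```text
at [ 0.5599 -0.1757  0.3011] t 13.6 F [ 0.3  0.6 -0. ] w 0.0342
to [ 0.5992 -0.1632  0.17  ] dw mm [  39.3   12.5 -131.1]
shift(now axes) [-0.95  0.39  3.28] shift(target axes) [-0.99  0.29  3.28] turn [-0.0002  0.0009 -0.0312]
```

```bash
python3 -m handwheel '[[[-0.48,0.2,0.4],[0,0,-0.0156],0.6],[[-0.5,0.17,0.6],[0,0,-0.0156],0.6],[[0,0,0.8],[0,0,0],0.6],[[0,0,0.8],[0,0,0],0.6],[[0,0,0.6],[0,0,0],0.6],[[0,0,0],[0,0,0],0.6]]'
python3 - <<'E'
from ik import *
st=env.get_state(); p=env.capture('wrist'); X=cloud(p,st); hsv=cv2.cvtColor(p['pixels'],cv2.COLOR_RGB2HSV)
g=(hsv[...,0]>40)&(hsv[...,0]<85)&(hsv[...,1]>120)&(p['range_z']>0)&(X[...,2]>.125)&(X[...,2]<.15)
print(g.sum(),cv2.minAreaRect((X[g][:,:2]*1000).astype(np.float32)) if g.sum() else '')
plan([.5992,-.1632,.110],lean2(0,1.35)@E('z',np.pi))
E
```

```text
time: 14.35
ee_pos: [0.599, -0.1627, 0.1716]
ee_rot: [0.038, -3.141, -0.001]
force: [0.3, 0.8, 1.3]
grip_width: 0.0338
finger_force: 0.0
1588 ((599.879150390625, -162.6676025390625), (44.03386306762695, 14.053839683532715), 2.761256694793701)
at [ 0.6001 -0.1627  0.1732] t 14.4 F [ 0.7 -0.   0.7] w 0.0341
to [ 0.5992 -0.1632  0.11  ] dw mm [ -0.9  -0.5 -63.2]
shift(now axes) [ 0.03 -0.01  1.58] shift(target axes) [ 0.02 -0.01  1.58] turn [-0.      0.0006  0.0002]
```

```bash
python3 -m handwheel '[[[0,0,0.5],[0,0,-0.007],0.6],[[0,0,0.6],[0,0,0],0.6],[[0,0,0.46],[0,0,0],0.6],[[0,0,0],[0,0,0],0.6],[[0,0,0],[0,0,0],1],[[0,0,0],[0,0,0],1],[[0,0,0],[0,0,0],1],[[0,0,0],[0,0,0],1],[[0,0,0],[0,0,0],1]]' 60
python3 -m handwheel '[[[0,0,-0.3],[0,0,0],1],[[0,0,-0.6],[0,0,0],1],[[0,0,-0.9],[0,0,0],1],[[0,0,-0.9],[0,0,0],1],[[0,0,-0.9],[0,0,0],1],[[0,0,-0.8],[0,0,0],1],[[0,0,0],[0,0,0],1]]'
```

```text
time: 15.52
ee_pos: [0.6014, -0.1627, 0.1119]
ee_rot: [-0.072, 3.136, -0.001]
force: [-0.6, 0.2, 5.8]
grip_width: 0.0128
finger_force: 59.9
time: 16.4
ee_pos: [0.6012, -0.1625, 0.2896]
ee_rot: [-0.072, 3.134, -0.003]
force: [-0.5, 0.5, -1.4]
grip_width: 0.013
finger_force: 59.2
```

```bash
python3 - <<'E'
from ik import *
plan([.58,.21,.29],lean2(0,-.3)@E('z',np.pi)); print(np.round(env.get_state()['joint_pos'],2))
E
```

```text
at [ 0.6012 -0.1625  0.2896] t 16.4 F [-0.5  0.5 -1.4] w 0.013
to [0.58 0.21 0.29] dw mm [-21.2 372.5   0.4]
shift(now axes) [ 0.1   9.33 -0.03] shift(target axes) [ 0.58  9.31 -0.01] turn [-0.0005  0.0023  0.0163]
[ 0.75  0.56 -0.82  1.52  0.42  1.24  1.48]
```

```bash
python3 -m handwheel '[[[0.05,0.3,0],[0,0,0.008],1],[[0.05,0.6,0],[0,0.002,0.008],1],[[0.05,0.7,0],[0,0,0],1],[[0.05,0.8,0],[0,0,0],1],[[0.05,0.8,0],[0,0,0],1],[[0.05,0.8,0],[0,0,0],1],[[0.05,0.8,0],[0,0,0],1],[[0.05,0.8,0],[0,0,0],1],[[0.05,0.8,0],[0,0,0],1],[[0.05,0.8,0],[0,0,0],1]]'
python3 -m handwheel '[[[0.05,0.8,0],[0,0,0],1],[[0.03,0.7,0],[0,0,0],1],[[0,0.4,0],[0,0,0],1],[[0,0,0],[0,0,0],1],[[0,0,0],[0,0,0],1],[[0,0,0],[0,0,0],1]]'
python3 - <<'E'
from ik import *
plan([.58,.21,.237],lean2(0,-.3)@E('z',np.pi)); print(np.round(env.get_state()['joint_pos'],2))
for cam in('top','scene','wrist'):
    st=env.get_state();p=env.capture(cam);X=cloud(p,st);hsv=cv2.cvtColor(p['pixels'],cv2.COLOR_RGB2HSV)
    g=(hsv[...,0]>40)&(hsv[...,0]<85)&(hsv[...,1]>120)&(p['range_z']>0)&(abs(X[...,0]-.58)<.07)&(abs(X[...,1]-.21)<.08)
    q=X[g]; print(cam,g.sum(),np.percentile(q,[1,99],axis=0).round(3))
    t=q[(q[:,2]<.25)]; 
    if len(t)>20: print(cv2.minAreaRect((t[:,:2]*1000).astype(np.float32)))
    m=(p['range_z']>0)&(X[...,2]>.19)&(X[...,2]<.21)&(X[...,0]>.62)&(X[...,0]<.67)&(X[...,1]>.1)&(X[...,1]<.32)&(hsv[...,1]<100)
    if m.sum()>20: print('rail',np.percentile(X[m],[2,50,98],axis=0).round(4))
p=env.capture('scene');save(p,'i.png',(220,130,420,300),3)
E
```

```text
time: 17.65
ee_pos: [0.579, 0.1257, 0.2853]
ee_rot: [-0.007, -3.136, 0.002]
force: [0.1, -0.9, -2.4]
grip_width: 0.0126
finger_force: 59.0
time: 18.4
ee_pos: [0.5776, 0.1997, 0.2866]
ee_rot: [-0.01, -3.138, 0.002]
force: [-0.1, 0.3, -1.6]
grip_width: 0.0129
finger_force: 59.0
at [0.5776 0.1997 0.2866] t 18.4 F [-0.1  0.3 -1.6] w 0.0129
to [0.58  0.21  0.237] dw mm [  2.4  10.3 -49.6]
shift(now axes) [-0.06  0.26  1.24] shift(target axes) [-0.06  0.26  1.24] turn [-0.0004 -0.0011 -0.0004]
[ 0.17  0.56 -0.85  1.55  0.43  1.24  0.82]Traceback (most recent call last):
  File "<stdin>", line 6, in <module>
    return _quantile_unchecked(
        a, q, axis, out, overwrite_input, method, keepdims, weights)
    return _ureduce(a,
                    func=_quantile_ureduce_func,
    ...<5 lines>...
                    overwrite_input=overwrite_input,
                    method=method)
    r = func(a, **kwargs)
    result = _quantile(arr,
                       quantiles=q,
    ...<2 lines>...
                       out=out,
                       weights=wgt)
    slices_having_nans = np.isnan(arr[-1, ...])
                                  ~~~^^^^^^^^^
IndexError: index -1 is out of bounds for axis 0 with size 0
```

```bash
python3 -m handwheel '[[[0,0.13,0.4],[0,0,0],1],[[-0.03,0.13,0.5],[0,0,0],1],[[-0.03,0,0.34],[0,0,0],1],[[0,0,0],[0,0,0],1],[[0,0,0],[0,0,0],1]]'
python3 - <<'E'
from ik import *
plan([.645,.21,.237],lean2(0,-.3)@E('z',np.pi))
for cam in('scene','wrist'):
    st=env.get_state();p=env.capture(cam);X=cloud(p,st);hsv=cv2.cvtColor(p['pixels'],cv2.COLOR_RGB2HSV)
    g=(hsv[...,0]>40)&(hsv[...,0]<85)&(hsv[...,1]>120)&(p['range_z']>0)&(abs(X[...,0]-.58)<.07)&(abs(X[...,1]-.21)<.08)
    q=X[g]; print(cam,g.sum())
    if len(q)>20:
        print(np.percentile(q,[1,50,99],axis=0).round(3))
        for a in (.14,.15,.16,.17,.18,.2,.22,.23,.24,.25,.26):
            s=q[(q[:,2]>a)&(q[:,2]<a+.01)]
            if len(s)>5: print(a,len(s),np.percentile(s,[2,98],axis=0)[:,:2].round(3).tolist())
    m=(p['range_z']>0)&(X[...,2]>.185)&(X[...,2]<.21)&(X[...,0]>.625)&(X[...,0]<.67)&(X[...,1]>.1)&(X[...,1]<.32)&(hsv[...,1]<100)
    if m.sum()>20: print('rail',m.sum(),np.percentile(X[m],[2,50,98],axis=0).round(4))
    if cam=='scene':save(p,'i.png',(220,130,420,300),3)
E
```

```text
time: 19.08
ee_pos: [0.5797, 0.2118, 0.2374]
ee_rot: [-0.007, -3.139, 0.0]
force: [0.1, -0.7, -1.1]
grip_width: 0.0131
finger_force: 58.9
at [0.5797 0.2118 0.2374] t 19.075 F [ 0.1 -0.7 -1.1] w 0.0131
to [0.645 0.21  0.237] dw mm [65.3 -1.8 -0.4]
shift(now axes) [-1.63 -0.04  0.01] shift(target axes) [-1.63 -0.04  0.01] turn [-0.0001 -0.001   0.0003]
scene 1020
[[0.55  0.173 0.134]
 [0.593 0.212 0.161]
 [0.617 0.252 0.41 ]]
0.14 192 [[0.55, 0.175], [0.611, 0.249]]
0.15 194 [[0.55, 0.175], [0.611, 0.249]]
0.16 89 [[0.549, 0.175], [0.59, 0.251]]
0.17 101 [[0.551, 0.173], [0.605, 0.251]]
0.18 17 [[0.563, 0.205], [0.568, 0.218]]
0.22 24 [[0.591, 0.208], [0.604, 0.218]]
0.23 20 [[0.589, 0.208], [0.603, 0.219]]
0.24 24 [[0.592, 0.207], [0.603, 0.223]]
0.25 20 [[0.598, 0.206], [0.604, 0.218]]
0.26 54 [[0.563, 0.205], [0.601, 0.217]]
rail 496 [[0.6388 0.1112 0.1871]
 [0.6471 0.2139 0.1966]
 [0.6508 0.3076 0.2005]]
wrist 12380
[[0.548 0.172 0.134]
 [0.571 0.212 0.175]
 [0.605 0.251 0.329]]
0.14 650 [[0.548, 0.176], [0.605, 0.247]]
0.15 695 [[0.548, 0.176], [0.605, 0.247]]
0.16 715 [[0.548, 0.176], [0.605, 0.247]]
0.17 2100 [[0.548, 0.172], [0.607, 0.251]]
0.18 81 [[0.548, 0.205], [0.557, 0.219]]
0.2 97 [[0.556, 0.205], [0.557, 0.219]]
0.22 138 [[0.556, 0.205], [0.557, 0.218]]
0.23 175 [[0.556, 0.205], [0.557, 0.218]]
0.24 216 [[0.557, 0.205], [0.568, 0.219]]
0.25 269 [[0.557, 0.204], [0.568, 0.219]]
0.26 2990 [[0.557, 0.205], [0.599, 0.218]]
rail 28 [[0.6439 0.1967 0.1972]
 [0.6455 0.2111 0.1983]
 [0.6468 0.2254 0.1999]]
```

View pics/i.png

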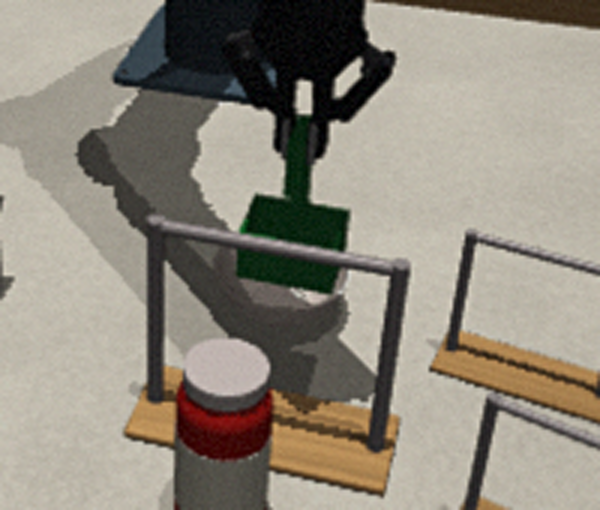

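The picture shows the basket held level at crop (295,240), just in front of the big rail and centred between its posts. Next I slide it in.

```bash
python3 -m handwheel '[[[-0.25,0,0],[0,0,0],1],[[-0.35,0,0],[0,0,0],1],[[-0.35,0,0],[0,0,0],1],[[-0.35,0,0],[0,0,0],1],[[-0.35,0,0],[0,0,0],1],[[0,0,0],[0,0,0],1],[[0,0,0],[0,0,0],1]]'
python3 -c "
from ik import *
plan([.6465,.21,.237],lean2(0,-.3)@E('z',np.pi))"
```

```text
time: 20.05
ee_pos: [0.6453, 0.2115, 0.2368]
ee_rot: [-0.007, -3.138, 0.001]
force: [-0.6, -0.1, -1.2]
grip_width: 0.0128
finger_force: 59.0
at [0.6453 0.2115 0.2368] t 20.05 F [-0.6 -0.1 -1.2] w 0.0128
to [0.6465 0.21   0.237 ] dw mm [ 1.2 -1.5  0.2]
shift(now axes) [-0.03 -0.04 -0.01] shift(target axes) [-0.03 -0.04 -0.01] turn [-0.0001 -0.0012  0.0003]
```

No contact. Lowering 29 mm.

```bash
python3 -m handwheel '[[[0,0,0.2],[0,0,0],1],[[0,0,0.2],[0,0,0],1],[[0,0,0.15],[0,0,0],1],[[0,0,0.1],[0,0,0],1],[[0,0,0],[0,0,0],1]]'
python3 -m handwheel '[[[0,0,0.06],[0,0,0],1],[[0,0,0],[0,0,0],1]]'
```

```text
time: 20.68
ee_pos: [0.6452, 0.2112, 0.2106]
ee_rot: [-0.007, -3.138, 0.001]
force: [-0.1, 0.3, -1.6]
grip_width: 0.013
finger_force: 59.0
time: 20.92
ee_pos: [0.6454, 0.2113, 0.2085]
ee_rot: [-0.007, -3.138, 0.001]
force: [-1.0, 0.2, -1.3]
grip_width: 0.013
finger_force: 59.0
```

```bash
python3 -m handwheel '[[[0,0,0.03],[0,0,0],1],[[0,0,0],[0,0,0],1]]'
python3 -m handwheel '[[[0,0,0.03],[0,0,0],1],[[0,0,0],[0,0,0],1]]'
```

```text
time: 21.18
ee_pos: [0.6456, 0.2115, 0.2079]
ee_rot: [-0.007, -3.139, 0.0]
force: [-0.3, -0.3, 1.7]
grip_width: 0.0133
finger_force: 59.6
time: 21.42
ee_pos: [0.6456, 0.2115, 0.2077]
ee_rot: [-0.007, -3.139, 0.001]
force: [-2.8, -2.0, 8.2]
grip_width: 0.0131
finger_force: 60.6
```

```bash
python3 -m handwheel '[[[0,0,-0.04],[0,0,0],1],[[0,0,0],[0,0,0],0.7],[[0,0,0],[0,0,0],0.6],[[0,0,0],[0,0,0],0.6],[[0,0,-0.3],[0,0,0],0.6],[[0,0,-0.6],[0,0,0],0.6],[[0,0,-0.8],[0,0,0],0.6],[[0,0,-0.8],[0,0,0],0.6],[[0,0,0],[0,0,0],0.6],[[0,0,0],[0,0,0],0.6]]'
python3 - <<'E'
from ik import *
for cam in('scene','wrist'):
    st=env.get_state();p=env.capture(cam);X=cloud(p,st);hsv=cv2.cvtColor(p['pixels'],cv2.COLOR_RGB2HSV)
    g=(hsv[...,0]>40)&(hsv[...,0]<85)&(hsv[...,1]>120)&(p['range_z']>0)&(abs(X[...,0]-.64)<.07)&(abs(X[...,1]-.21)<.08)&(X[...,2]<.26)
    q=X[g]; print(cam,len(q)); print(np.percentile(q,[1,50,99],axis=0).round(3))
    c=q[q[:,2]>.215]; print('crown',np.percentile(c,[1,50,99],axis=0).round(3))
    if cam=='scene':save(p,'j.png',(80,110,420,320),2.2)
E
```

```text
time: 22.68
ee_pos: [0.6456, 0.2112, 0.3077]
ee_rot: [-0.007, -3.138, 0.001]
force: [0.5, 0.6, -0.0]
grip_width: 0.0341
finger_force: 0.0
scene 1090
[[0.614 0.173 0.103]
 [0.656 0.214 0.133]
 [0.675 0.251 0.234]]
crown [[0.631 0.206 0.216]
 [0.661 0.213 0.231]
 [0.67  0.218 0.235]]
wrist 4559
[[0.612 0.173 0.104]
 [0.635 0.211 0.143]
 [0.672 0.249 0.234]]
crown [[0.623 0.205 0.218]
 [0.642 0.211 0.233]
 [0.666 0.218 0.235]]
```

View pics/j.png

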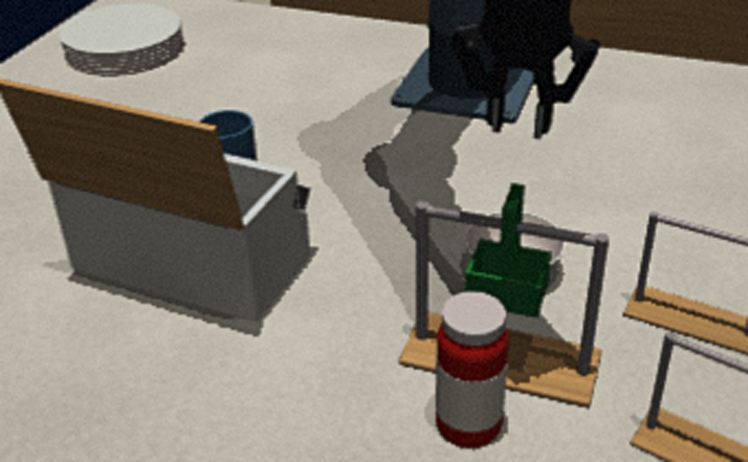

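The picture shows the basket hanging upright on the rail at crop (510,260), the lid open at (120,150), and the gripper clear.

```bash
python3 -c "
from cell import env
print(env.hand_in())"
```

```text
the job is handed in; nothing more can be done
None
```

The job is handed in at about 23 s of the 64 s allowed: I pressed the catch and the lid sprang open, and the basket now hangs upright on the large rail, let go, with the gripper clear; the hand-in returned no verdict.

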